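Click-test the canister lids

ROBOT

A 7-joint arm with a two-finger parallel gripper is mounted at the origin on a cart in front of the work surface, level with it; the furniture and walls round the work are solid. World frame = base frame: x ahead of the robot, y to its left, z up, the work surface at z = 0. Lengths are in m, angles in rad, forces in N, time in s.
With the tool pointing down it reaches from about 0.4 to 0.85 m from the base axis. Payload 4.5 kg.
Tool frame: the origin (TCP) lies on the centre line of the jaws, within the pads' length; the fingertips stand 22 mm ahead of it and the grasp point (between the pads) lies 3 mm ahead of it; z points along the fingers, y is the line along which they close (so a half turn about z gives the same grasp; the last joint's range is limited). The gripper opens to 85 mm and grips with 20 to 120 N. Pads are 22 mm wide; open, the fingers measure 114 mm over their backs; the gripper's body (76 mm by 85 mm) begins 54 mm behind the grasp point. The pads swing forward as they close: fully open they stand 13 mm farther back than shut.
Start: joints at [1.186, 0.689, -0.195, 1.565, 0.157, 0.902, -0.215], TCP at [0.254, -0.571, 0.253] pointing down, gripper open.
Joint ranges: [-3.01, 3.01], [-0.46, 2.08], [-1.47, 1.51], [0.13, 2.56], [-1, 4.14], [0.04, 2.09], [-2.66, 2.66]. Speed limits (rad/s): [2.57, 2.57, 3.14, 3.14, 3.14, 3.14, 3.14].

INTERFACE

Orientations are given as a 3x3 rotation matrix whose columns are the frame's x, y, z axes.
In Python, from cell import get_obs, camera, sign_off, masks_of, spot_point gives the robot as it stands.
- The arm moves only by the tool carry_out, never from a script. Its argument "commands" is a list that holds one entry, the list of rows, each a list of 5 numbers: the shift along the tool's x, y, z in cm, then the turn about the tool's z in rad, then the opening, from 0 (shut) to 1 (fully open). A call has exactly 10 rows; each row is the pose to reach, as a shift and turn from the pose commanded when the call began, along the tool's axes at that moment; what a row does not reach only later rows make up. A row lasts 1/12 s, in which the tool goes at most 41.7 mm and 7.16 degrees, less where a joint would pass 70% of its speed; a pose out of reach is approached as far as the arm can. A call with a gripper value outside its range is refused whole. The fingers move at their own pace and stop on an object; the grip force is fixed at half the most. Time passes only in rows, so rows that repeat a pose let the fingers close, or fill a call up. It gives the time, the measured TCP pose, the force, the opening and the grip force at its end, in the units of the state.
- get_obs(): the state, without advancing time (a new reading comes with each control period).
- camera(name): name is "side" or "top"; returns a dict with "color" (400x640x3 uint8, red, green, blue), "intrinsics" (3x3 intrinsics, pixels), "rvec" (rotation vector, rad) and "tvec" (3), from world to camera coordinates, as OpenCV has them. Camera axes: x right, y down, z forward; pixel columns grow to the right and rows downward; lengths in m; the calibration is good to about 2 mm. A picture is of the moment at which its call begins. There is no depth.
- sign_off(): hands the job in; it is judged then, once.
Trained networks look in the newest picture that a camera, given by its name, has taken for a name from the list of things; names that differ only in an ending like _2 or _b are one class to them, and where a whole thing is asked for, a point or a joint stands for the part that bears it (a point fixed in the world has none). Each returns a list of dicts, best first, with "p" (0 to 1); they miss things now and then, are a little off and sometimes report something else, mostly with a low value. They report only what shows in the picture. A call takes as long as a camera call.
- masks_of(query, camera): "mask" (400x640 bool, what is visible of it).
- spot_point(query, camera): "xyz" ([x, y, z] in m, in world coordinates, good to about 4 mm: a listed point, or the origin of a listed thing).
The state is a dict: "time_s": time; "joint_positions": joint angles; "joint_velocities": joint speeds; "joint_efforts": joint torques, N m; "position": TCP position; "eef_rot": TCP orientation; "force": force on the tool from outside, world axes, zero at the start; "moment": the same for the moment, N m; "gripper_width": opening from 0.0 (shut) to 1.0 (fully open); "gripper_force": force on a finger pad.
Only numpy, scipy, OpenCV 4.12 (cv2) and the standard library are available. Lean on these libraries where they do the work, as an engineer would, in place of code of your own. Each camera call takes 0.05 s, during which the arm holds its last target. There are 200 camera calls.

TASK

The washed canisters are drying on the mat. Working from left to right, push the button of each lid all the way down and let go, to see whether it stays down. Any canister whose button pops back up has a dirty catch and goes back into the washing-up bowl, set down upright on its floor, not dropped; leave the ones that stay shut standing where they are, and do not knock anything over or disturb the other things.

Things in the scene. Friction and masses are not known exactly. Their poses are not given: they have to be found in the camera images.
- canister_a: one of three identical square push-button food canisters (a, b, c) standing in a row on the draining mat, in any order (left = +y end of the row), 58 x 58 x 115 mm without its button: clear plastic body, white lid 20 mm tall at the top, flush with the body's sides (grip anywhere, 58 mm across flats); about 0.35 kg; empty. Origin: centre of its underside; z up, x and y across its flat sides
- canister_b: one of three identical square push-button food canisters (a, b, c) standing in a row on the draining mat, in any order (left = +y end of the row), 58 x 58 x 115 mm without its button: clear plastic body, white lid 20 mm tall at the top, flush with the body's sides (grip anywhere, 58 mm across flats); about 0.35 kg; empty. Origin: centre of its underside; z up, x and y across its flat sides
- canister_c: one of three identical square push-button food canisters (a, b, c) standing in a row on the draining mat, in any order (left = +y end of the row), 58 x 58 x 115 mm without its button: clear plastic body, white lid 20 mm tall at the top, flush with the body's sides (grip anywhere, 58 mm across flats); about 0.35 kg; empty. Origin: centre of its underside; z up, x and y across its flat sides
- button_a_top (a point): centre of the top of the button of canister a; it moves with the button
- button_a (a joint): how far the button of canister a is pressed, m: 0 = up, 0.010 = fully down. Round white button, 30 mm across, mid-lid; up, it stands 12 mm above the lid; fully down, 2 mm. It starts up; pressing takes 1 to 3 N, and a force stop of 6 N sends it home. A sound catch clicks over and keeps it fully down when let go; a bad one lets it spring back up at once.
- button_b_top (a point): centre of the top of the button of canister b; it moves with the button
- button_b (a joint): how far the button of canister b is pressed, m: 0 = up, 0.010 = fully down. Round white button, 30 mm across, mid-lid; up, it stands 12 mm above the lid; fully down, 2 mm. It starts up; pressing takes 1 to 3 N, and a force stop of 6 N sends it home. A sound catch clicks over and keeps it fully down when let go; a bad one lets it spring back up at once.
- button_c_top (a point): centre of the top of the button of canister c; it moves with the button
- button_c (a joint): how far the button of canister c is pressed, m: 0 = up, 0.010 = fully down. Round white button, 30 mm across, mid-lid; up, it stands 12 mm above the lid; fully down, 2 mm. It starts up; pressing takes 1 to 3 N, and a force stop of 6 N sends it home. A sound catch clicks over and keeps it fully down when let go; a bad one lets it spring back up at once.
- bowl: loose mint washing-up bowl, 262 x 352 mm over its rim and lugs, 166 mm high, empty, on the worktop to the right of the mat. Origin: centre of its underside; its long side is its y axis (points roughly along the world's x axis); flat floor 4 mm above the origin, 190 (x) x 244 (y) mm; inside walls 112 mm (x) and 141 mm (y) from the middle, rising to 158 mm
- mat: fixed ribbed grey silicone draining mat, 135 (x) x 345 (y) mm, 5 mm thick, that the canisters stand on. Origin: centre of its underside
- mug: orange mug, 81 mm across, 101 mm high, handle, behind the mat; a bystander. Origin: underside
- tin: small tin, 57 mm across, 72 mm high, at the back; a bystander. Origin: centre of its underside

How it is judged:
On the way, in this order (a step that is already met when the one before it is completed fails the run):
1. the button of the left canister of the row has been pushed all the way down (8.5 mm or more of its 10 mm) (((value of joint button_a above 0.0085 m and y of canister_a in the frame of mat above 0.059 m) or (value of joint button_b above 0.0085 m and y of canister_b in the frame of mat above 0.059 m) or (value of joint button_c above 0.0085 m and y of canister_c in the frame of mat above 0.059 m))), for 0.05 s.
2. the button of the middle canister of the row has been pushed all the way down (8.5 mm or more of its 10 mm) (((value of joint button_a above 0.0085 m and y of canister_a in the frame of mat between -0.059 and 0.059 m) or (value of joint button_b above 0.0085 m and y of canister_b in the frame of mat between -0.059 and 0.059 m) or (value of joint button_c above 0.0085 m and y of canister_c in the frame of mat between -0.059 and 0.059 m))), for 0.05 s.
3. the button of the right canister of the row has been pushed all the way down (8.5 mm or more of its 10 mm) (((value of joint button_a above 0.0085 m and y of canister_a in the frame of mat below -0.059 m) or (value of joint button_b above 0.0085 m and y of canister_b in the frame of mat below -0.059 m) or (value of joint button_c above 0.0085 m and y of canister_c in the frame of mat below -0.059 m))), for 0.05 s.
At the end, for the whole second after the job is handed in: the one canister whose button popped up again (under 3 mm) stands upright (0.15 rad), still, on the bowl's floor (under 20 mm up); the other two stand upright within 40 mm of their places, buttons down (over 7 mm); the bowl is level, within 60 mm of its place (((value of joint button_a below 0.003 m and x of canister_a in the frame of bowl between -0.1 and 0.1 m and y of canister_a in the frame of bowl between -0.13 and 0.13 m and z of canister_a in the frame of bowl below 0.02 m and angle between canister_a's own z axis and vertical below 0.15 rad and linear speed of each of canister_a, canister_b, canister_c below 0.02 m/s and value of joint each of button_b, button_c above 0.007 m and distance of each of canister_b, canister_c from where it was at the start of the episode below 0.04 m and angle between each of canister_b, canister_c's own z axis and vertical below 0.1 rad) or (value of joint button_b below 0.003 m and x of canister_b in the frame of bowl between -0.1 and 0.1 m and y of canister_b in the frame of bowl between -0.13 and 0.13 m and z of canister_b in the frame of bowl below 0.02 m and angle between canister_b's own z axis and vertical below 0.15 rad and linear speed of each of canister_b, canister_a, canister_c below 0.02 m/s and value of joint each of button_a, button_c above 0.007 m and distance of each of canister_a, canister_c from where it was at the start of the episode below 0.04 m and angle between each of canister_a, canister_c's own z axis and vertical below 0.1 rad) or (value of joint button_c below 0.003 m and x of canister_c in the frame of bowl between -0.1 and 0.1 m and y of canister_c in the frame of bowl between -0.13 and 0.13 m and z of canister_c in the frame of bowl below 0.02 m and angle between canister_c's own z axis and vertical below 0.15 rad and linear speed of each of canister_c, canister_a, canister_b below 0.02 m/s and value of joint each of button_a, button_b above 0.007 m and distance of each of canister_a, canister_b from where it was at the start of the episode below 0.04 m and angle between each of canister_a, canister_b's own z axis and vertical below 0.1 rad)) and angle between bowl's own z axis and vertical below 0.1 rad and distance of bowl from where it was at the start of the episode below 0.06 m); the robot touches nothing.
It fails at once if a canister is dropped or flung (faster than 1.1 m/s) (linear speed of any of canister_a, canister_b, canister_c above 1.1 m/s).
It fails at once if a canister is knocked or tipped over (more than 0.8 rad) (angle between any of canister_a, canister_b, canister_c's own z axis and vertical above 0.8 rad).
It fails at once if the mug or the tin is pushed more than 40 mm (distance of any of mug, tin from where it was at the start of the episode above 0.04 m).
It also fails if it takes over 64 s, if anything falls off the work surface, if the arm or the gripper's body presses on something with over 40 N, if the wrist force passes 120 N, or if a joint passes its speed limit or range.

## Working session

There is one attempt and no reset: what is moved stays moved. The work goes in short steps, Python scripts to look and compute and a tool call to move; the robot and the scene stay as the last step left them, time stands still between calls to the robot, and variables do not carry over. Pictures are saved under pics/ and viewed, at most 10 in all, crops included, and the job is handed in when it is done.

Besides the shell and the picture viewer there is one more tool, called after "Call:" by a JSON object that holds its "op" and its "data". carry_out: Moves the arm, as the interface text tells. Its arguments: {"type":"object","properties":{"commands":{"type":"array"}},"required":["commands"]}

```bash
mkdir -p pics
python3 - <<'E'
from cell import *
import cv2,numpy as np
np.set_printoptions(precision=3,suppress=True)
o=get_obs();print(o['time_s'],o['position'],o['eef_rot'],o['force'],o['gripper_width'])
for c in ['top','side']:
    d=camera(c);cv2.imwrite(f'pics/{c}0.png',d['color'][:,:,::-1])
    R=cv2.Rodrigues(np.array(d['rvec']))[0];print(c,'campos',-R.T@np.array(d['tvec']).ravel())
    for q in ['canister_a','button_a_top','bowl','mat','mug','tin']:
        for r in spot_point(q,c): print(c,q,round(r['p'],2),np.array(r['xyz']))
E
```

```text
0.0 [ 0.254 -0.57   0.252] [[ 0.914  0.407 -0.001]
 [ 0.407 -0.914  0.002]
 [-0.    -0.002 -1.   ]] [-0.455  0.502 -0.21 ] 0.9983273301856702
top campos [0.576 0.111 1.027]
top canister_a 0.84 [0.496 0.112 0.01 ]
top canister_a 0.77 [0.487 0.359 0.004]
top canister_a 0.66 [0.487 0.241 0.002]
top canister_a 0.52 [0.496 0.355 0.136]
top button_a_top 0.54 [0.734 0.285 0.003]
top button_a_top 0.48 [0.49  0.354 0.138]
top bowl 0.63 [ 0.536 -0.137 -0.005]
top mat 0.76 [0.491 0.232 0.002]
top mug 0.84 [0.733 0.286 0.006]
top tin 0.63 [ 0.77  -0.015 -0.002]
side campos [0.767 0.589 1.042]
side canister_a 0.88 [0.492 0.357 0.006]
side canister_a 0.73 [0.489 0.241 0.005]
side canister_a 0.64 [0.499 0.113 0.006]
side button_a_top 0.7 [0.493 0.354 0.128]
side bowl 0.65 [0.486 0.24  0.133]
side bowl 0.61 [ 0.533 -0.136 -0.006]
side mat 0.68 [ 0.49   0.233 -0.002]
side mug 0.66 [ 0.736  0.286 -0.002]
side tin 0.8 [ 0.771 -0.017 -0.002]
```

View pics/top0.png

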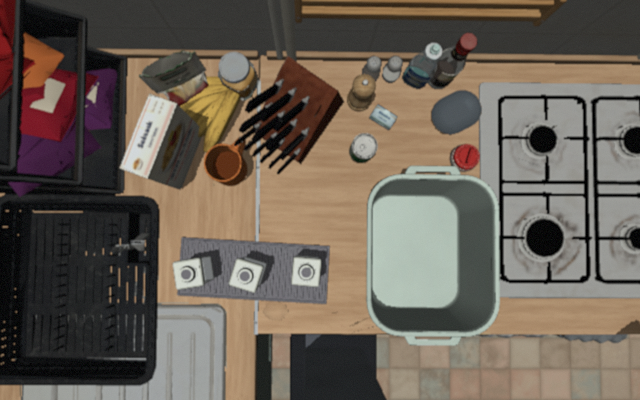

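View pics/side0.png

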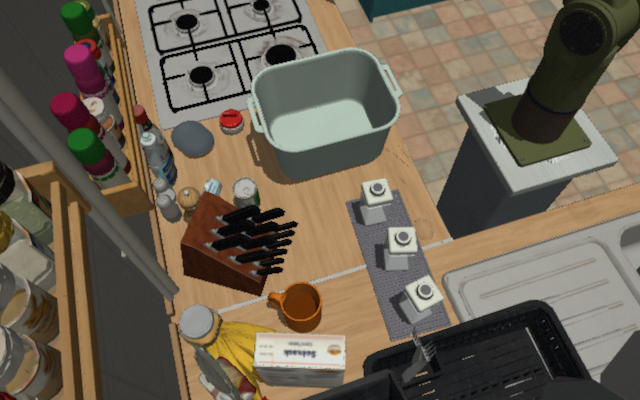

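The pictures show three canisters at top-view pixels (188,273), (247,274) and (307,270), with the bowl at (433,255). The mug is at (225,163) and the arm is still out of view on the right side. Next I measure the lids (position and yaw).

```bash
cat > h.py <<'E'
from cell import *
import cv2,numpy as np
np.set_printoptions(precision=3,suppress=True)
def ray(d,uv,z):
    R=cv2.Rodrigues(np.array(d['rvec'],float))[0];t=np.array(d['tvec'],float).ravel()
    c=-R.T@t; r=R.T@np.linalg.solve(np.array(d['intrinsics']),[uv[0],uv[1],1]); return c+r*(z-c[2])/r[2]
def proj(d,P):
    return cv2.projectPoints(np.array(P,float).reshape(-1,1,3),np.array(d['rvec'],float),np.array(d['tvec'],float),np.array(d['intrinsics'],float),None)[0][:,0]
def tool(target,yaw=None):
    o=get_obs();R=np.array(o['eef_rot']);dp=R.T@(np.array(target)-o['position'])*100
    print('t',round(o['time_s'],2),'pos',np.array(o['position']),'yaw',round(np.arctan2(R[1,0],R[0,0]),3),'F',np.array(o['force']),'shift cm',dp)
E
python3 - <<'E'
from h import *
d=camera('top');im=d['color']
hsv=cv2.cvtColor(im,cv2.COLOR_RGB2HSV)
m=((hsv[...,2]>185)&(hsv[...,1]<45)).astype(np.uint8)
m[:245]=0;m[300:]=0;m[:,:165]=0;m[:,335:]=0
cs,_=cv2.findContours(cv2.morphologyEx(m,cv2.MORPH_CLOSE,np.ones((5,5))),cv2.RETR_EXTERNAL,cv2.CHAIN_APPROX_NONE)
for c in cs:
    if cv2.contourArea(c)<80: continue
    r=cv2.minAreaRect(c);b=cv2.boxPoints(r);w=np.array([ray(d,p,.12)[:2] for p in b])
    e=[np.linalg.norm(w[i]-w[i-1]) for i in range(4)];v=w[1]-w[0]
    print('lid',np.array(r[0]),w.mean(0),'edges',np.array(e),'yaw mod90',np.degrees(np.arctan2(v[1],v[0]))%90)
    x,y=map(int,r[0]);
k=cv2.resize(im[235:305,165:340],None,fx=4,fy=4,interpolation=cv2.INTER_CUBIC)
s=camera('side');k2=cv2.resize(s['color'][170:330,340:460],None,fx=1.75,fy=1.75)
o=np.zeros((570,700,3),np.uint8);o[:280,:700]=k;o[285:565,:k2.shape[1]]=k2
cv2.imwrite('pics/lids.png',o[...,::-1])
E
```

```text
lid [245.111 275.265] [0.489 0.239] edges [0.053 0.053 0.053 0.053] yaw mod90 73.62244099381454
lid [187.141 273.557] [0.492 0.357] edges [0.053 0.053 0.053 0.053] yaw mod90 9.253275773746452
lid [305.634 271.663] [0.497 0.115] edges [0.053 0.053 0.053 0.053] yaw mod90 84.70664360242445
```

View pics/lids.png

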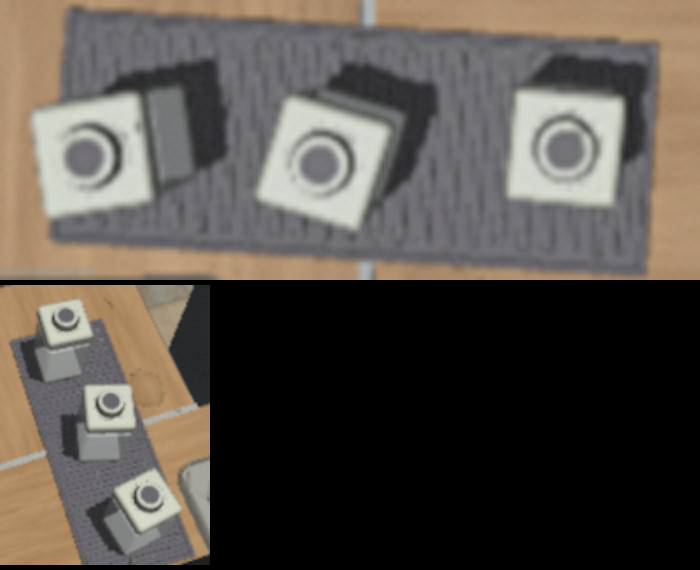

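Left lid is at (0.492, 0.357), middle at (0.489, 0.239) and right at (0.497, 0.115). Their yaws are about +9°, −16° and −5°, and all three buttons are up. I'll travel over the bowl with the fingers shut.

Call:
{"op": "carry_out", "data": {"commands": [[[3.1,-2.3,0,0,0],[6.2,-4.6,0,0,0],[9.3,-7.0,0,0,0],[12.4,-9.3,0,0,0],[15.5,-11.6,0,0,0],[18.6,-14,0,0,0],[21.7,-16.3,0,0,0],[24.8,-18.6,0,0,0],[28,-21,0,0,0],[31,-23.3,0,0,0]]]}}

```text
time_s: 1.63
position: [0.4437, -0.23, 0.2536]
eef_rot: [[0.913, 0.407, 0.001], [0.407, -0.913, -0.0], [0.001, 0.0, -1.0]]
force: [-0.0, 0.3, 0.2]
gripper_width: -0.002
gripper_force: 0.0
```

Call:
{"op": "carry_out", "data": {"commands": [[[3.1,-2.3,0,0,0],[6.2,-4.6,0,0,0],[9.3,-7.0,0,0,0],[10.8,-10.6,0,0,0],[12.3,-14.2,0,0,0],[13.9,-17.7,0,0,0],[15.4,-21.3,0,0,0],[17,-24.9,0,0,0],[18.5,-28.5,0,0,0],[20,-32,0,0,0]]]}}

```text
time_s: 2.47
position: [0.4949, 0.1438, 0.2535]
eef_rot: [[0.913, 0.407, 0.0], [0.407, -0.913, 0.0], [0.001, -0.0, -1.0]]
force: [1.3, -0.2, -0.4]
gripper_width: 0.003
gripper_force: 0.0
```

Call:
{"op": "carry_out", "data": {"commands": [[[1.6,-3.6,0,0,0],[3.1,-7.1,0,0,0],[4.6,-10.7,0,0,0],[6.2,-14.3,0,0,0],[7.4,-17.2,0,0,0],[8.4,-19.6,1,0,0],[8.4,-19.6,4,0,0],[8.4,-19.6,7,0,0],[8.4,-19.6,8.3,0,0],[8.4,-19.6,8.3,0,0]]]}}

```text
time_s: 3.3
position: [0.4902, 0.3535, 0.1668]
eef_rot: [[0.913, 0.407, -0.005], [0.407, -0.913, -0.005], [-0.007, 0.002, -1.0]]
force: [-0.7, -0.4, -0.5]
gripper_width: -0.0
gripper_force: 0.0
```

Run:
```python
from h import *
tool([.492,.357,.143])
a=[camera(c)['color'] for c in('top','side')]
a=[cv2.resize(a[0][220:310,140:260],(600,450))[:, :400],cv2.resize(a[1][240:340,380:480],(450,450))[:, 25:425]]
cv2.imwrite('pics/above.png',np.hstack(a)[...,::-1])
```

```text
t 3.3 pos [0.49  0.354 0.167] yaw 0.42 F [-0.679 -0.447 -0.502] shift cm [ 0.32  -0.247  2.382]
```

View pics/above.png

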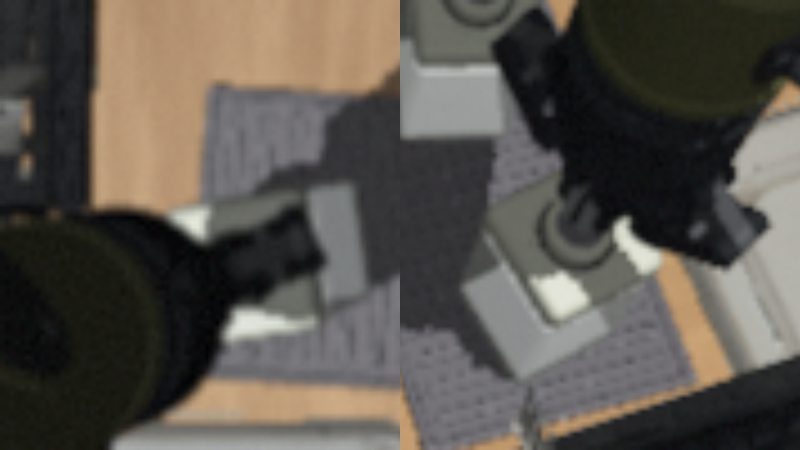

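The side view shows the shut fingertips just above the left button, roughly centred (about pixel (580,235) in the crop). I'll press gently.

Call:
{"op": "carry_out", "data": {"commands": [[[0.2,-0.2,0,0,0],[0.2,-0.2,0.5,0,0],[0.2,-0.2,1.0,0,0],[0.2,-0.2,1.3,0,0],[0.2,-0.2,1.6,0,0],[0.2,-0.2,1.8,0,0],[0.2,-0.2,2.0,0,0],[0.2,-0.2,2.1,0,0],[0.2,-0.2,2.2,0,0],[0.2,-0.2,2.2,0,0]]]}}

```text
time_s: 4.23
position: [0.4932, 0.3574, 0.1481]
eef_rot: [[0.914, 0.407, -0.0], [0.407, -0.914, -0.0], [-0.0, 0.0, -1.0]]
force: [0.2, 0.4, 0.5]
gripper_width: -0.004
gripper_force: 0.0
```

Call:
{"op": "carry_out", "data": {"commands": [[[0,0,0.1,0,0],[0,0,0.2,0,0],[0,0,0.3,0,0],[0,0,0.4,0,0],[0,0,0.5,0,0],[0,0,0.6,0,0],[0,0,0.6,0,0],[0,0,0.6,0,0],[0,0,0.6,0,0],[0,0,0.6,0,0]]]}}

```text
time_s: 5.07
position: [0.4934, 0.3576, 0.1441]
eef_rot: [[0.914, 0.407, 0.001], [0.407, -0.914, 0.001], [0.001, -0.0, -1.0]]
force: [-3.0, -2.0, 12.2]
gripper_width: -0.001
gripper_force: 6.4
```

It reached 12 N at the stop, so the button is fully down. I'll back off partway to feel for the spring, then lift.

Call:
{"op": "carry_out", "data": {"commands": [[[0,0,-0.3,0,0],[0,0,-0.5,0,0],[0,0,-0.6,0,0],[0,0,-0.6,0,0],[0,0,-0.6,0,0],[0,0,-0.6,0,0],[0,0,-0.6,0,0],[0,0,-0.6,0,0],[0,0,-0.6,0,0],[0,0,-0.6,0,0]]]}}

```text
time_s: 5.9
position: [0.4933, 0.3574, 0.1482]
eef_rot: [[0.914, 0.407, -0.0], [0.407, -0.914, -0.0], [-0.0, 0.0, -1.0]]
force: [-0.1, 0.9, -0.0]
gripper_width: 0.0
gripper_force: 0.0
```

Run:
```python
from h import *
tool([.489,.239,.17])
print(get_obs()['force'])
```

```text
t 5.9 pos [0.493 0.357 0.148] yaw 0.419 F [-0.062  0.867 -0.038] shift cm [-5.205 10.647 -2.179]
[-0.062  0.867 -0.038]
```

Call:
{"op": "carry_out", "data": {"commands": [[[0,0,-2,0,0],[-0.5,1.1,-3.0,0,0],[-1.7,3.5,-3,0,0],[-3.2,6.5,-3,0,0],[-4.5,9.2,-3,0,0],[-5.2,10.6,-2.4,0,0],[-5.2,10.6,-1.6,0,0],[-5.2,10.6,-1.4,0,0],[-5.2,10.6,-1.2,0,0],[-5.2,10.6,-1,0,0]]]}}

```text
time_s: 6.73
position: [0.4889, 0.2411, 0.1583]
eef_rot: [[0.913, 0.408, 0.001], [0.408, -0.913, 0.001], [0.001, -0.001, -1.0]]
force: [-0.1, 0.6, 1.1]
gripper_width: 0.0
gripper_force: 0.0
```

Run:
```python
from h import *
tool([.489,.239,.142])
a=[camera(c)['color'] for c in('top','side')]
f=lambda i,u,v:cv2.resize(i[v-30:v+30,u-30:u+30],(390,390),interpolation=cv2.INTER_CUBIC)
b=[cv2.imread(f'pics/{c}0.png')[...,::-1] for c in('top','side')]
cv2.imwrite('pics/left.png',cv2.resize(np.vstack([np.hstack([f(b[0],188,273),f(b[1],420,295)]),np.hstack([f(a[0],188,273),f(a[1],420,295)])]),(600,600))[...,::-1])
```

```text
t 6.73 pos [0.489 0.241 0.158] yaw 0.421 F [-0.076  0.647  1.084] shift cm [-0.079  0.195  1.628]
```

View pics/left.png

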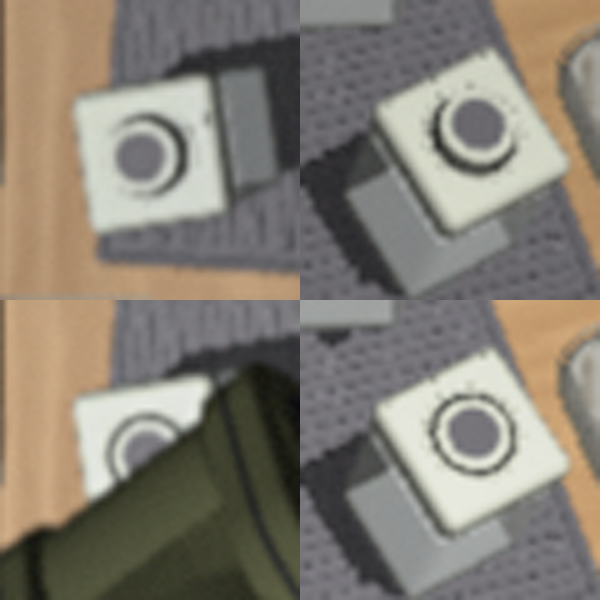

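Comparing before (top row) with after (bottom row), the left button now sits centred with an even ring at side crop (472,433). It stayed down and the canister didn't move. Next, the middle button.

Call:
{"op": "carry_out", "data": {"commands": [[[0,0.1,0.3,0,0],[0,0.2,0.5,0,0],[0,0.2,0.7,0,0],[0,0.2,0.9,0,0],[0,0.2,1.1,0,0],[0,0.2,1.3,0,0],[0,0.2,1.5,0,0],[0,0.2,1.6,0,0],[0,0.2,1.6,0,0],[0,0.2,1.6,0,0]]]}}

```text
time_s: 7.67
position: [0.4895, 0.2377, 0.144]
eef_rot: [[0.914, 0.407, 0.001], [0.407, -0.914, 0.0], [0.001, 0.0, -1.0]]
force: [-4.4, -1.8, 17.3]
gripper_width: -0.005
gripper_force: 8.5
```

Call:
{"op": "carry_out", "data": {"commands": [[[0,0,-0.6,0,0],[0,0,-2.4,0,0],[-0.5,1.3,-3.5,0,0],[-1.6,4.2,-3.6,0,0],[-2.9,7.7,-3.6,0,0],[-3.9,10.5,-3.6,0,0],[-4.3,11.5,-3,0,0],[-4.3,11.5,-2.2,0,0],[-4.3,11.5,-1.8,0,0],[-4.3,11.5,-1.6,0,0]]]}}

```text
time_s: 8.5
position: [0.4967, 0.1171, 0.1574]
eef_rot: [[0.913, 0.409, -0.001], [0.409, -0.913, 0.001], [-0.0, -0.002, -1.0]]
force: [-0.4, 0.2, -0.1]
gripper_width: 0.004
gripper_force: 0.0
```

Run:
```python
from h import *
tool([.497,.115,.142])
a=[camera(c)['color'] for c in('top','side')]
f=lambda i,u,v:cv2.resize(i[v-30:v+30,u-30:u+30],(390,390),interpolation=cv2.INTER_CUBIC)
b=[cv2.imread(f'pics/{c}0.png')[...,::-1] for c in('top','side')]
cv2.imwrite('pics/mid.png',cv2.resize(np.vstack([np.hstack([f(b[0],247,274),f(b[1],402,245)]),np.hstack([f(a[0],247,274),f(a[1],402,245)])]),(600,600))[...,::-1])
```

```text
t 8.5 pos [0.497 0.117 0.157] yaw 0.421 F [-0.357  0.175 -0.081] shift cm [-0.06   0.201  1.536]
```

View pics/mid.png

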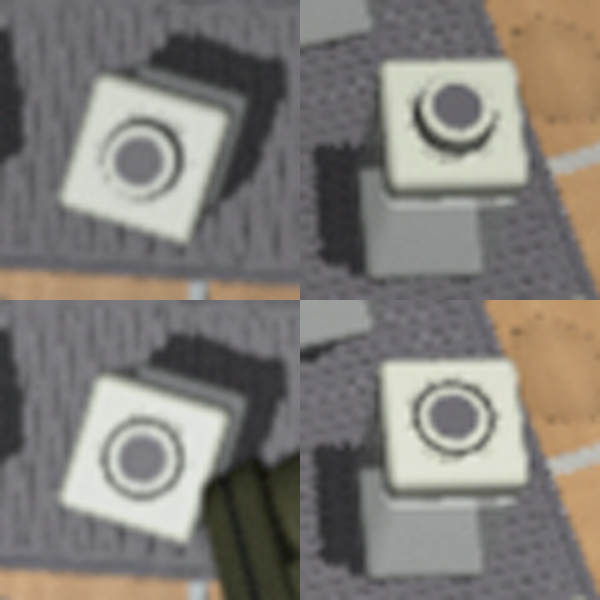

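The middle button also stayed down: the ring is even at side crop (453,417), and the canister hasn't moved. Now the right one.

Call:
{"op": "carry_out", "data": {"commands": [[[0,0.1,0.3,0,0],[0,0.1,0.5,0,0],[0,0.1,0.7,0,0],[0,0.1,0.9,0,0],[0,0.1,1.1,0,0],[0,0.1,1.3,0,0],[0,0.1,1.5,0,0],[0,0.1,1.6,0,0],[0,0.1,1.6,0,0],[0,0.1,1.6,0,0]]]}}

```text
time_s: 9.43
position: [0.4979, 0.1154, 0.144]
eef_rot: [[0.913, 0.407, 0.002], [0.407, -0.913, 0.002], [0.002, -0.001, -1.0]]
force: [-4.0, 2.9, 19.6]
gripper_width: 0.001
gripper_force: 9.6
```

Call:
{"op": "carry_out", "data": {"commands": [[[0,0,-0.6,0,0],[0,0,-2.5,0,0],[0,0,-5,0.1,0.5],[0,0,-7.5,0.2,1],[0,0,-9,0.3,1],[0,0,-9,0.4,1],[0,0,-9,0.51,1],[0,0,-9,0.51,1],[0,0,-9,0.51,1],[0,0,-9,0.51,1]]]}}

```text
time_s: 10.27
position: [0.4973, 0.1138, 0.2319]
eef_rot: [[0.996, -0.089, -0.001], [-0.089, -0.996, -0.001], [-0.001, 0.001, -1.0]]
force: [-0.6, 0.6, 0.4]
gripper_width: 1.0
gripper_force: 0.0
```

Run:
```python
from h import *
tool([.497,.115,.103])
s=camera('side');a=[s['color'],camera('top')['color']]
f=lambda i,u,v:cv2.resize(i[v-40:v+40,u-40:u+40],(390,390),interpolation=cv2.INTER_CUBIC)
cv2.imwrite('pics/right.png',np.hstack([f(cv2.imread('pics/side0.png')[...,::-1],375,197),f(a[0],375,197)])[...,::-1])
for r in spot_point('canister_a','side')+spot_point('button_a_top','side'):print(round(r['p'],2),np.array(r['xyz']))
```

```text
t 10.27 pos [0.497 0.114 0.232] yaw -0.089 F [-0.592  0.632  0.424] shift cm [-0.029 -0.122 12.887]
0.96 [0.49  0.239 0.006]
0.93 [0.497 0.113 0.005]
0.72 [0.49  0.358 0.004]
0.64 [0.494 0.357 0.122]
0.59 [0.5   0.11  0.005]
```

View pics/right.png

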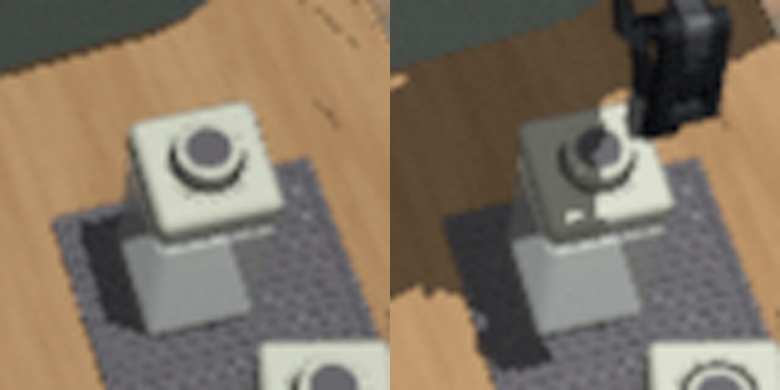

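The right button is back up: it is off-centre with a dark ring below, at crop (598,150), the same as before the press. This is the bad canister. I'll descend around it.

Call:
{"op": "carry_out", "data": {"commands": [[[0,0,2.5,0,1],[0,0,5,0,1],[0,0,7.5,0,1],[0,0,9.5,0,1],[0,0,11,0,1],[0,0,12,0,1],[0,0,12.9,0,1],[0,0,12.9,0,1],[0,0,12.9,0,0],[0,0,12.9,0,0]]]}}

```text
time_s: 11.3
position: [0.4981, 0.1143, 0.104]
eef_rot: [[0.996, -0.091, 0.001], [-0.091, -0.996, 0.0], [0.001, -0.0, -1.0]]
force: [-0.7, 0.0, 0.4]
gripper_width: 0.75
gripper_force: 0.0
```

Call:
{"op": "carry_out", "data": {"commands": [[[0,0,0,0,0],[0,0,0,0,0],[0,0,0,0,0],[0,0,0,0,0],[0,0,0,0,0],[0,0,0,0,0],[0,0,-0.5,0,0],[0,0,-1,0,0],[0,0,-1.5,0,0],[0,0,-2,0,0]]]}}

```text
time_s: 12.13
position: [0.4974, 0.1143, 0.1237]
eef_rot: [[0.996, -0.091, -0.0], [-0.091, -0.996, -0.0], [-0.0, 0.0, -1.0]]
force: [-0.3, -0.0, -3.4]
gripper_width: 0.673
gripper_force: 64.8
```

Gripped (57 mm, 65 N) and lifting. Now up and over the bowl.

Call:
{"op": "carry_out", "data": {"commands": [[[0,0,-2,0,0],[0,0,-5,0,0],[0,0,-8,0,0],[0,0,-11,0,0],[0,0,-14,0,0],[0,0,-16.5,0,0],[0,0,-18.5,0,0],[0.3,1,-19,0,0],[0.7,3,-19,0,0],[1.3,5.5,-19,0,0]]]}}

```text
time_s: 12.97
position: [0.5048, 0.0587, 0.3131]
eef_rot: [[0.996, -0.087, -0.001], [-0.087, -0.996, 0.001], [-0.001, -0.001, -1.0]]
force: [-0.0, -0.2, -3.4]
gripper_width: 0.672
gripper_force: 65.9
```

Call:
{"op": "carry_out", "data": {"commands": [[[0.7,2.8,0,0,0],[1.4,5.6,0,0,0],[2.1,8.4,0,0,0],[2.8,11.2,0,0,0],[3.4,14,0,0,0],[4.0,16.5,0,0,0],[4.5,18.3,0,0,0],[4.7,19.2,0,0,0],[4.7,19.2,0,0,0],[4.7,19.2,0,0,0]]]}}

```text
time_s: 13.8
position: [0.5341, -0.1367, 0.3125]
eef_rot: [[0.996, -0.091, -0.002], [-0.091, -0.996, 0.001], [-0.002, -0.001, -1.0]]
force: [-0.2, 1.5, -2.5]
gripper_width: 0.67
gripper_force: 65.7
```

Run:
```python
from h import *
tool([.535,-.137,.104]);o=get_obs();print(o['gripper_width'],o['gripper_force'])
a=[camera(c)['color'] for c in('top','side')]
for c in('top','side'):
  for q in('bowl','canister_a'):
    for r in spot_point(q,c):print(c,q,round(r['p'],2),np.array(r['xyz']))
cv2.imwrite('pics/over.png',np.hstack([a[0][120:380,300:560],a[1][0:260,200:460]])[...,::-1])
```

```text
t 13.8 pos [ 0.534 -0.137  0.312] yaw -0.091 F [-0.187  1.454 -2.495] shift cm [ 0.134  0.046 20.849]
0.6704814717490015 65.66181063652039
top bowl 0.77 [ 0.534 -0.136 -0.005]
top canister_a 0.93 [0.49  0.359 0.006]
top canister_a 0.75 [0.489 0.238 0.003]
top canister_a 0.74 [ 0.536 -0.132  0.217]
side bowl 0.89 [ 0.531 -0.136 -0.005]
side canister_a 0.91 [0.488 0.24  0.004]
side canister_a 0.79 [ 0.533 -0.139  0.214]
side canister_a 0.75 [0.493 0.356 0.007]
```

View pics/over.png

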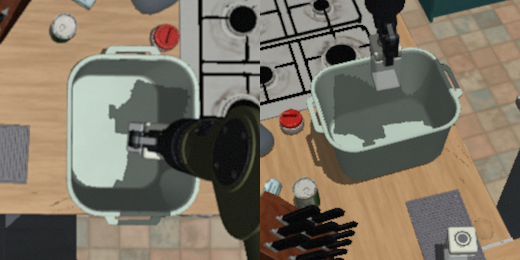

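The canister hangs upright over the middle of the bowl, at top crop (148,143). Lowering in stages.

Call:
{"op": "carry_out", "data": {"commands": [[[0,0,1.5,0,0],[0,0,4,0,0],[0,0,6.5,0,0],[0,0,9,0,0],[0,0,11.5,0,0],[0,0,14,0,0],[0,0,16,0,0],[0,0,17.5,0,0],[0,0,18,0,0],[0,0,18,0,0]]]}}

```text
time_s: 14.93
position: [0.5344, -0.1366, 0.1323]
eef_rot: [[0.996, -0.09, -0.002], [-0.09, -0.996, 0.001], [-0.002, -0.0, -1.0]]
force: [0.1, -0.3, -2.9]
gripper_width: 0.669
gripper_force: 65.6
```

Call:
{"op": "carry_out", "data": {"commands": [[[0,0,0.5,0,0],[0,0,1,0,0],[0,0,1.5,0,0],[0,0,1.9,0,0],[0,0,2.2,0,0],[0,0,2.4,0,0],[0,0,2.6,0,0],[0,0,2.7,0,0],[0,0,2.8,0,0],[0,0,2.8,0,0]]]}}

```text
time_s: 15.77
position: [0.5348, -0.1372, 0.1052]
eef_rot: [[0.996, -0.091, -0.0], [-0.091, -0.996, -0.0], [-0.0, 0.0, -1.0]]
force: [-1.0, -0.6, -2.7]
gripper_width: 0.671
gripper_force: 65.7
```

Call:
{"op": "carry_out", "data": {"commands": [[[0,0,0.1,0,0],[0,0,0.1,0,0],[0,0,0.2,0,0],[0,0,0.2,0,0],[0,0,0.25,0,0],[0,0,0.25,0,0],[0,0,0.3,0,0],[0,0,0.3,0,0],[0,0,0.3,0,0],[0,0,0.3,0,0]]]}}

```text
time_s: 16.6
position: [0.535, -0.1374, 0.1033]
eef_rot: [[0.996, -0.091, 0.001], [-0.091, -0.996, -0.0], [0.001, 0.0, -1.0]]
force: [-2.0, 0.5, 9.1]
gripper_width: 0.666
gripper_force: 67.1
```

Contact with the bowl floor (9 N up). Releasing and lifting straight out.

Call:
{"op": "carry_out", "data": {"commands": [[[0,0,-0.1,0,0.7],[0,0,-0.1,0,0.85],[0,0,-0.1,0,1],[0,0,-0.1,0,1],[0,0,-0.1,0,1],[0,0,-0.1,0,1],[0,0,-0.1,0,1],[0,0,-0.1,0,1],[0,0,-0.1,0,1],[0,0,-0.1,0,1]]]}}

```text
time_s: 17.43
position: [0.5348, -0.1372, 0.1033]
eef_rot: [[0.996, -0.091, 0.0], [-0.091, -0.996, -0.0], [0.0, 0.0, -1.0]]
force: [0.6, -0.2, -0.5]
gripper_width: 1.001
gripper_force: 0.0
```

Call:
{"op": "carry_out", "data": {"commands": [[[0,0,-1,0,1],[0,0,-3,0,1],[0,0,-5.5,0,1],[0,0,-8,0,1],[0,0,-11,0,1],[0,0,-14,0,1],[0,0,-17,0,1],[0,0,-20,0,1],[0,0,-22,0,1],[0,0,-22,0,1]]]}}

```text
time_s: 18.27
position: [0.5371, -0.1379, 0.3287]
eef_rot: [[0.996, -0.091, 0.01], [-0.091, -0.996, -0.002], [0.01, 0.001, -1.0]]
force: [0.5, -0.3, 0.4]
gripper_width: 1.0
gripper_force: 0.0
```

Run:
```python
from h import *
tool([.535,-.137,.33]);o=get_obs();print(o['gripper_width'],o['gripper_force'])
a=[camera(c)['color'] for c in('top','side')]
for c in('top','side'):
  for q in('bowl','canister_a'):
    for r in spot_point(q,c):print(c,q,round(r['p'],2),np.array(r['xyz']))
cv2.imwrite('pics/final.png',cv2.resize(np.hstack([a[0][150:370,150:520],a[1][20:240,230:450]]),(800,300))[...,::-1])
```

```text
t 18.27 pos [ 0.537 -0.138  0.329] yaw -0.092 F [ 0.457 -0.274  0.38 ] shift cm [-0.213 -0.067 -0.13 ]
0.999904809067576 0.0
top bowl 0.73 [ 0.533 -0.136 -0.002]
top canister_a 0.97 [ 0.533 -0.138  0.008]
top canister_a 0.95 [0.493 0.359 0.004]
side bowl 0.97 [ 0.53  -0.135 -0.006]
side canister_a 0.94 [0.489 0.238 0.005]
side canister_a 0.93 [ 0.534 -0.139  0.005]
side canister_a 0.86 [0.49  0.36  0.008]
```

View pics/final.png

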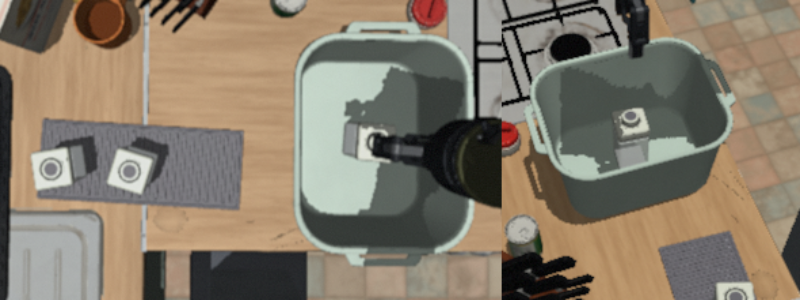

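The bad canister stands upright on the bowl floor, at side crop (631,135), with its button up. The left and middle canisters are in place at (52,170) and (130,170) with their buttons down, and the arm is clear of everything.

```bash
python3 -c "
from cell import *
print(sign_off())"
```

```text
the job is handed in; nothing more can be done
None
```

I handed the job in after about 18 s of robot time: the left and middle buttons stayed down and those canisters are where they were, while the right one popped back up, so it now stands upright on the bowl floor; no verdict came back.

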